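# Hang the slotted bracket on the stand's headed pin

## Task

Two cleaned aluminium brackets stand on the bench and one goes up to dry. Take the bracket whose opening is a slot that runs out through its side edge, slide the slot sideways over the headed pin of the small steel stand, and let the bracket down so that it hangs freely and upright with the pin in the notch at the slot's inner end, then let go. Leave the bracket with the closed round hole standing where it is.

Things in the scene. Friction and masses are not known exactly. Their poses are not given: they have to be found in the camera images.
- slotted_bracket: Loose upright aluminium bracket, 160 g; slot open at its +y edge (robot's left, within 26 deg). Origin: middle of foot's underside; z up, x through the plate. In mm: foot 48 (x) x 80 (y) x 8; plate 10 thick, 80 wide, to z 100; tab 44 wide on top, to z 160. Grip the tab across its 10 mm from above, fingertips no lower than z 115, so open fingers clear pin head and post when it hangs.
- slot_seat (a point): Point of the slotted bracket where the pin's axis lies when it hangs right: in the notch, at (0, -2, 85.3) mm in the bracket's frame, same axes. Slot in that frame: from y = -13 out through the edge at y = +40, floor z 52, roof z 80 (28 high). At its inner end the roof rises in a V notch, y -13 to +9, apex z 91 at y -2, over the centre of mass.
- pin_mid (a point): Mid-length of the level pin on the fixed dark steel stand, on its axis, 135 mm above the bench. x along the pin to its post (away from the robot, within 18 deg), z up. In mm from here: pin 8 across; head 34 across at x -47 to -42 (too big for slot or hole); post x 42 to 60, 24 wide, top at z +10; base x -53 to 73, y -50 to 50, 12 high. Bracket hangs with its foot 50 above the bench.
- holed_bracket: Bystander: loose bracket of the same outline, foot and tab, but with a closed round hole 24 mm across instead of the slot. Origin at the middle of the foot's underside, z up. It stays where it is.

How it is judged (in metres and radians):
At the end, for the whole second after the job is handed in: The slotted bracket hangs on the pin, between head and post, with the pin in the notch (within 10 mm across and in height), upright within about 14 degrees, at rest and released (x of slot_seat in the frame of pin_mid between -0.042 and 0.042 m and y of slot_seat in the frame of pin_mid between -0.01 and 0.01 m and z of slot_seat in the frame of pin_mid between -0.01 and 0.01 m and angle between slotted_bracket's own z axis and vertical below 0.25 rad and linear speed of slotted_bracket below 0.05 m/s); the robot touches nothing.
It fails at once if the bracket with the round hole is pushed more than 30 mm or tipped (distance of holed_bracket from where it was at the start of the episode above 0.03 m or angle between holed_bracket's own z axis and vertical above 0.4 rad).
It also fails if it takes over 38 s, if anything falls off the work surface, if the arm or the gripper's body presses on something with over 40 N, if the wrist force passes 120 N, or if a joint passes its speed limit or range.

## Robot

A 7-joint arm with a two-finger parallel gripper is mounted at the origin on a cart in front of the work surface, level with it; the furniture and walls round the work are solid. World frame = base frame: x ahead of the robot, y to its left, z up, the work surface at z = 0. Lengths are in mm, angles in rad, forces in N, time in s.
With the tool pointing down it reaches from about 400 to 875 mm from the base axis. Payload 4.4 kg.
Tool frame: the origin (TCP) lies on the centre line of the jaws, within the pads' length; the fingertips stand 8 mm ahead of it and the grasp point (between the pads) lies 11 mm behind it; x points along the fingers, z is the direction in which the jaws open and shut, and the axes are right-handed (so a half turn about x gives the same grasp; the last joint's range is limited). The gripper opens to 85 mm and grips with 20 to 120 N. Pads are 22 mm wide; open, the fingers measure 114 mm over their backs; the gripper's body (76 mm by 85 mm) begins 54 mm behind the grasp point. The pads swing forward as they close: fully open they stand 13 mm farther back than shut.
Start: joints at [-1.238, 0.628, 0.038, 1.517, -0.027, 0.996, -0.02], TCP at [252.382, 599.017, 239.313] pointing down, gripper open.
Joint ranges: [-3.06, 3.06], [-0.37, 2.12], [-1.25, 1.32], [0.18, 2.47], [-1.1, 4.24], [0.23, 1.98], [-2.94, 2.94]. Speed limits (rad/s): [2.57, 2.57, 3.14, 3.14, 3.14, 3.14, 3.14].

## Interface

Orientations are given as [roll, pitch, yaw] about the fixed x, y, z axes, in that order (R = Rz(yaw) Ry(pitch) Rx(roll)).
In Python, from cell import ctrl, get_image, camera_params gives the robot as it stands. The module is installed in compiled form; this text tells all that it offers.
- The arm moves only by the shell command python3 -m handwheel 'ROWS'. ROWS is text: rows parted by semicolons, each of 7 numbers parted by spaces: the opening, from -1 (shut) to 1 (fully open), then the shift along the tool's x, y, z in mm, then the turn, a rotation vector about the tool's x, y, z in rad. In form: grip x y z wx wy wz; .... A call has 1 to 10 rows; each row shifts and turns the pose as measured when the row begins, along the tool's axes as they then stand; what a row does not reach is not made up. A row lasts 1/10 s, in which the tool goes at most 50 mm and 8.59 degrees, less where a joint would pass 70% of its speed; a pose out of reach is approached as far as the arm can. A call with a gripper value outside its range is refused whole. The fingers move at their own pace and stop on an object; the grip force is fixed at half the most. Time passes only in rows, so rows that do not move let the fingers close. It gives the time, the measured TCP pose, the force and the opening at its end, in the units of the state.
- ctrl.read_state(): the state, without advancing time (a new reading comes with each control period).
- get_image(name): name is "side" or "top" or "wrist"; returns the picture (384x512x3 uint8, blue, green, red); there is no depth.
- camera_params(name): a dict with "fx", "fy", "cx", "cy" (pixels), "eye" and "orientation" of the camera in the world. Camera axes: x right, y up, looking along -z (the intrinsics and any distortion apply to the point x, -y, -z); pixel columns grow to the right and rows downward; lengths in mm; the calibration is good to about 2 mm. A picture is of the moment at which its call begins: read the wrist's pose just before it. camera_params takes no time and is no camera call; for the wrist camera it gives the pose at the moment of the call.
- ctrl.finish_job(): hands the job in, once; it reports no verdict.
The state is a dict: "clock": time; "qpos": joint angles; "qd": joint speeds; "tau": joint torques, N m; "eef_pos": TCP position; "tool_rot": TCP orientation; "force": force on the tool from outside, world axes, zero at the start; "torque": the same for the moment, N m; "width": finger opening in mm.
Only numpy, scipy, OpenCV 4.12 (cv2) and the standard library are available. Lean on these libraries where they do the work, as an engineer would, in place of code of your own. Each camera call takes 0.05 s, during which the arm holds its last target.

## Working session

There is one attempt and no reset: what is moved stays moved. The work goes in short steps, Python scripts to look and compute and a shell command to move; the robot and the scene stay as the last step left them, time stands still between calls to the robot, and variables do not carry over. Pictures are saved under pics/ and viewed, and the job is handed in when it is done.

```bash
mkdir -p pics
python3 - <<'E'
from cell import ctrl,get_image,camera_params
import cv2
s=ctrl.read_state();print(s)
for n in ["side","top","wrist"]:
    print(n,camera_params(n)); cv2.imwrite(f"pics/{n}0.png",get_image(n))
E
```

```text
{'clock': 0.0, 'qpos': array([-1.23778447,  0.62932893,  0.03845954,  1.51835314, -0.02700796,
        0.99626788, -0.01999503]), 'qd': array([ 0.0006284 ,  0.00048966, -0.00120325, -0.00079674,  0.00099379,
        0.00121332,  0.00103827]), 'tau': array([-6.59379657e-04, -5.63403726e+01,  1.22599650e+00, -1.93453145e+01,
        1.09348178e-02,  1.05420436e-02, -6.44232827e-06]), 'eef_pos': array([252.16124894, 598.45501754, 238.40527064]), 'tool_rot': array([-3.12715643,  1.5689575 , -1.95518521]), 'force': array([0.49717635, 0.1018552 , 0.01476102]), 'torque': array([0.02277399, 0.0050286 , 0.03209626]), 'width': 85.2706955740502}
side {'fx': 412.40626461959334, 'fy': 412.40626461959334, 'cx': 252.0794670214122, 'cy': 189.14170927811682, 'eye': array([442.22596678, 597.98950194, 665.40424449]), 'orientation': array([ 0.87564074, -0.01920976, -2.95905902])}
top {'fx': 351.5672453424627, 'fy': 351.5672453424627, 'cx': 255.21378299583984, 'cy': 189.8301258365006, 'eye': array([367.78888177, -51.95483775, 946.45673596]), 'orientation': array([ 0.22969953,  0.00702279, -1.58466113])}
wrist {'fx': 338.1703058529481, 'fy': 338.1703058529481, 'cx': 261.6380914963652, 'cy': 192.43964700180993, 'eye': array([179.92294635, 629.55245358, 372.99649599]), 'orientation': array([-0.30811866,  0.00160802,  1.17204553])}
```

View pics/side0.png

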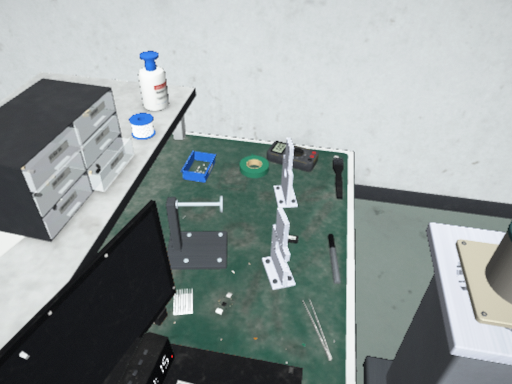

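View pics/top0.png

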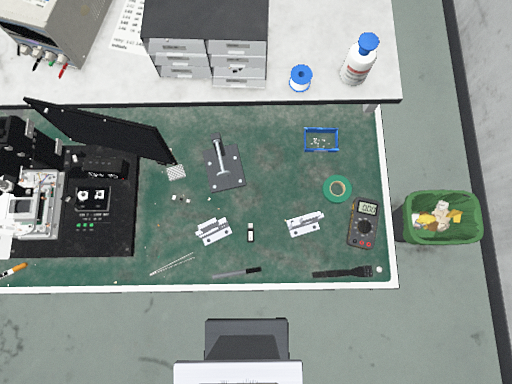

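View pics/wrist0.png

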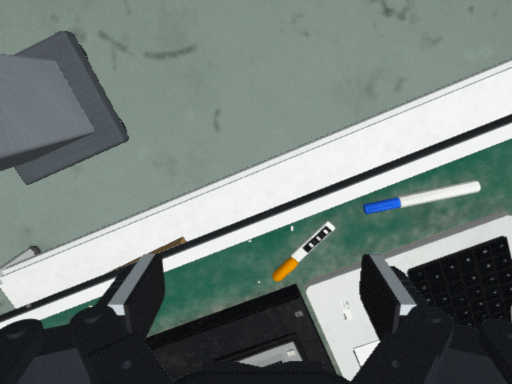

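Run:
```python
import cv2,numpy as np
a=cv2.imread("pics/side0.png")[125:300,160:345];b=cv2.imread("pics/top0.png")[125:280,150:350]
cv2.imwrite("pics/side0z.png",cv2.resize(a,None,fx=3.4,fy=3.4,interpolation=2));cv2.imwrite("pics/top0z.png",cv2.resize(b,None,fx=3.8,fy=3.8,interpolation=2))
```

```text
(no output)
```

View pics/side0z.png

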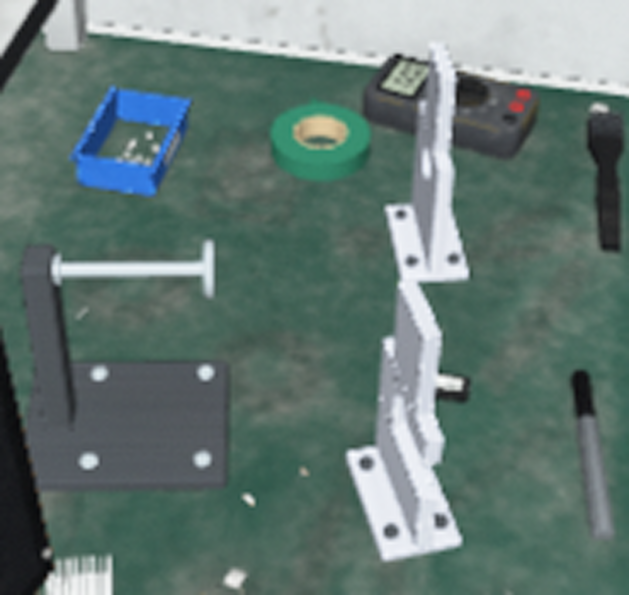

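View pics/top0z.png

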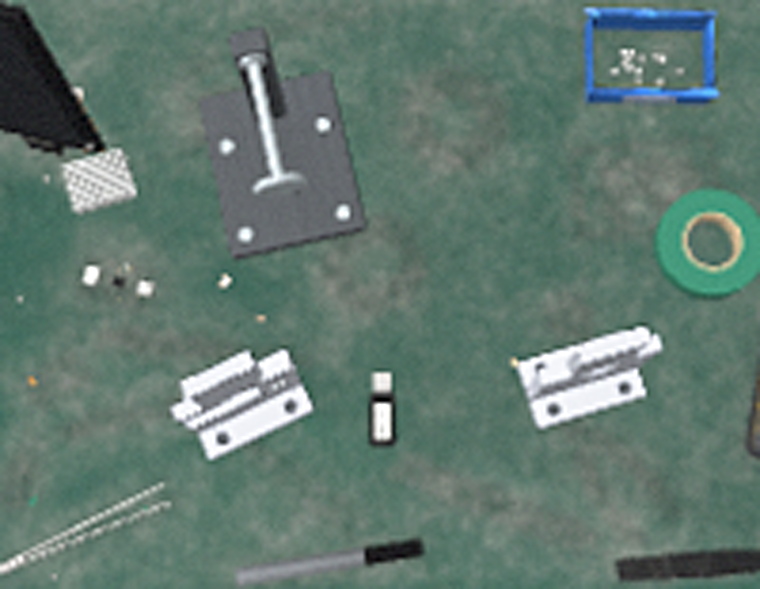

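```bash
cat > h.py <<'E'
import numpy as np,cv2
from scipy.spatial.transform import Rotation as R
from cell import ctrl,get_image,camera_params
def cam(n):
    p=camera_params(n); return p,R.from_euler('xyz',p['orientation']).as_matrix()
def ray(c,u,v):
    p,M=c; d=M@np.array([(u-p['cx'])/p['fx'],-(v-p['cy'])/p['fy'],-1.]); return np.array(p['eye']),d
def onz(c,u,v,z):
    e,d=ray(c,u,v); return e+d*(z-e[2])/d[2]
def proj(c,P):
    p,M=c; q=M.T@(np.asarray(P,float)-p['eye']); return np.array([p['cx']+p['fx']*q[0]/-q[2],p['cy']-p['fy']*q[1]/-q[2]])
def tri(l):
    A=np.zeros((3,3));b=np.zeros(3)
    for c,u,v in l:
        e,d=ray(c,u,v);d=d/np.linalg.norm(d);Q=np.eye(3)-np.outer(d,d);A+=Q;b+=Q@e
    return np.linalg.solve(A,b)
E
python3 - <<'E'
from h import *
T=cam('top');S=cam('side')
t=lambda u,v:(T,150+(u+.5)/3.8-.5,125+(v+.5)/3.8-.5)
s=lambda u,v:(S,160+(u+.5)/3.4-.5,125+(v+.5)/3.4-.5)
def Z(k,z): return onz(*k,z).round(1)
print("base top",[Z(t(*p),12) for p in [(201,98),(330,72),(367,226),(235,257)]])
print("base side",[Z(s(*p),12) for p in [(228,363),(228,485)]])
print("bolts top",[Z(t(*p),14) for p in [(227,146),(323,124),(343,212),(245,234)]])
print("bolts side",[Z(s(*p),14) for p in [(99,373),(206,372),(203,459),(89,460)]])
print("pin top",[Z(t(*p),135) for p in [(253,62),(275,180)]])
print("pin side",[Z(s(*p),135) for p in [(57,269),(207,268)]])
print("foot top",[Z(t(*p),8) for p in [(209,458),(312,406),(287,350)]])
print("foot side",[Z(s(*p),8) for p in [(347,455),(386,555),(462,543)]])
print("holes top",[Z(t(*p),8) for p in [(222,438),(290,406)]])
print("holes side",[Z(s(*p),8) for p in [(366,463),(391,531),(441,521)]])
print("tab side",[Z(s(*p),160) for p in [(400,274),(411,283),(441,353)]])
print("tab top", [Z(t(*p),160) for p in [(174,411),(185,428),(242,397)]])
E
```

```text
base top [array([702.2,  97.8,  12. ]), array([721. ,   2.5,  12. ]), array([602.9, -24. ,  12. ]), array([581.4,  71. ,  12. ])]
base side [array([600.4, -20.7,  12. ]), array([577.6,  77.1,  12. ])]
bolts top [array([664.2,  77.8,  14. ]), array([679.9,   7.6,  14. ]), array([613. ,  -6.8,  14. ]), array([597.8,  63.8,  14. ])]
bolts side [array([678.5,   6.3,  14. ]), array([611.9,  -8.2,  14. ]), array([596.4,  62.3,  14. ]), array([663. ,  76.6,  14. ])]
pin top [array([682.2,  45. , 135. ]), array([602.8,  30.2, 135. ])]
pin side [array([681.7,  43.3, 135. ]), array([599.3,  25.4, 135. ])]
foot top [array([439. ,  87.5,   8. ]), array([474.1,  15.8,   8. ]), array([514.1,  33.6,   8. ])]
foot side [array([512.6,  37. ,   8. ]), array([478.7, 105.6,   8. ]), array([437. ,  88.8,   8. ])]
holes top [array([452.7,  78.7,   8. ]), array([474.4,  31.3,   8. ])]
holes side [array([500.3,  40.9,   8. ]), array([478.3,  88.4,   8. ]), array([450.6,  75.5,   8. ])]
tab side [array([489.1,  36. , 160. ]), array([482.4,  42. , 160. ]), array([460.7,  91.1, 160. ])]
tab top [array([455.2,  86.1, 160. ]), array([445.1,  79.4, 160. ]), array([462.8,  46.1, 160. ])]
```

Run:
```python
from h import *
T=cam('top');S=cam('side')
print("panel", tri([(T,175,163),(S,155,206)]).round())
for z in (0,150,250): print(z,onz(T,25,98,z).round(),onz(T,130,180,z).round(),onz(S,172,292,z).round(),onz(S,0,383,z).round())
print("holed",onz(T,150+581/3.8,125+385/3.8,8))
# overlay tab corners
c=np.array([476,60.3]);y=np.radians(25.3);M=np.array([[np.cos(y),-np.sin(y)],[np.sin(y),np.cos(y)]])
for n,C in(('top',T),('side',S)):
    im=cv2.imread(f'pics/{n}0.png');k=6
    x0,y0=(190,205) if n=='top' else (250,195)
    im=cv2.resize(im[y0:y0+100,x0:x0+100],None,fx=k,fy=k,interpolation=2)
    for pts in ([(sx*5,sy*22,160) for sx,sy in((1,1),(1,-1),(-1,-1),(-1,1))],[(sx*24,sy*40,8) for sx,sy in((1,1),(1,-1),(-1,-1),(-1,1))]):
        q=[((proj(C,[*(c+M@p[:2]),p[2]])-(x0,y0)+.5)*k).astype(int) for p in pts]
        cv2.polylines(im,[np.array(q)],True,(0,0,255),1)
    cv2.imwrite(f'pics/ov_{n}.png',im)
s=ctrl.read_state();Rt=R.from_euler('xyz',s['tool_rot']).as_matrix();print(Rt.round(3))
```

```text
panel [643. 136. 205.]
0 [879. 629.   0.] [623. 301.   0.] [670. 147.   0.] [880. 367.   0.]
150 [798. 521. 150.] [582. 245. 150.] [618. 249. 150.] [781. 419. 150.]
250 [744. 449. 250.] [555. 207. 250.] [584. 317. 250.] [716. 454. 250.]
holed [ 485.1419134  -174.50111936    8.        ]
[[-0.001 -0.922  0.388]
 [-0.001  0.388  0.922]
 [-1.     0.    -0.001]]
```

```bash
python3 -c "
import cv2,numpy as np
cv2.imwrite('pics/ov.png',cv2.resize(np.hstack([cv2.imread('pics/ov_top.png'),cv2.imread('pics/ov_side.png')]),(800,400)))"
```

```text
(no output)
```

View pics/ov.png

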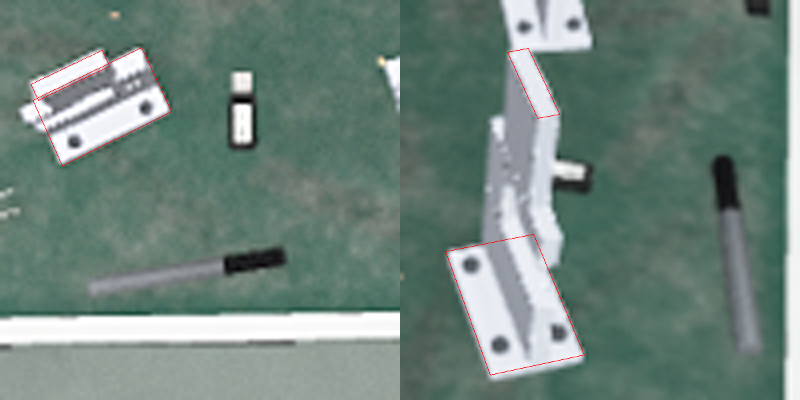

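```bash
python3 -m handwheel '1 -12 0 0 0.147 0 0;1 -12 0 0 0.147 0 0;1 -12 0 0 0.147 0 0;1 -12 0 0 0.147 0 0;1 -12 0 0 0.147 0 0;1 0 -30 -1.5 0 0 0;1 0 -48 -2.3 0 0 0;1 0 -48 -2.3 0 0 0;1 0 -48 -2.3 0 0 0;1 0 -48 -2.3 0 0 0'
cat > st.py <<'E'
from h import *
import sys
# usage: st.py x y z yawdeg  -> needed tool-frame shift and turn
def need(x,y,z,yaw):
    s=ctrl.read_state();Rt=R.from_euler('xyz',s['tool_rot']).as_matrix();w=np.radians(yaw)
    G=np.array([[0,-np.sin(w),np.cos(w)],[0,np.cos(w),np.sin(w)],[-1,0,0]])
    print('t',s['clock'],'pos',np.round(s['eef_pos'],1),'F',s['force'].round(1),'w',round(s['width'],1))
    d=np.array([x,y,z])-s['eef_pos']
    print('shift now-axes',(Rt.T@d).round(1),'final-axes',(G.T@d).round(1),'turn',R.from_matrix(Rt.T@G).as_rotvec().round(4), 'q',s['qpos'].round(2))
if __name__=='__main__': need(*map(float,sys.argv[1:5]))
E
python3 st.py 476 60.5 240 25.3
```

```text
clock: 1.15
eef_pos: [328.9, 390.7, 295.9]
tool_rot: [-2.902, 1.564, -2.472]
force: [2.0, 1.2, -0.2]
width: 85.3
t 1.15 pos [328.9 390.7 295.9] F [ 2.   1.2 -0.2] w 85.3
shift now-axes [  56.6 -361.4   -3.7] final-axes [  55.9 -361.4   -8.2] turn [-0.0112 -0.007   0.0017] q [-1.12  0.38  0.28  1.82 -0.13  0.96 -0.36]
```

```bash
python3 -m handwheel '1 0 -45 0 -0.004 0 0;1 0 -45 0 -0.003 0 0;1 0 -45 0 0 0 0;1 0 -45 0 0 0 0;1 5 -45 0 0 0 0;1 10 -45 0 0 0 0;1 10 -45 0 0 0 0;1 10 -30 0 0 0 0;1 0 0 0 0 0 0'; python3 st.py 476 60.5 240 25.3
```

```text
clock: 2.05
eef_pos: [479.7, 57.1, 261.2]
tool_rot: [-2.325, 1.565, -1.896]
force: [-1.0, 0.9, 0.5]
width: 85.6
t 2.05 pos [479.7  57.1 261.2] F [-1.   0.9  0.5] w 85.6
shift now-axes [21.2  4.7 -1.8] final-axes [21.2  4.6 -1.9] turn [-0.0121 -0.0043  0.0045] q [-0.45  0.38  0.37  1.95 -0.18  0.85  0.44]
```

```bash
python3 -m handwheel '1 15 4.6 -1.8 -0.012 -0.004 0.004;1 0 0 0 0 0 0'; python3 st.py 476 60.5 126 25.3
python3 - <<'E'
from h import *
im=get_image('wrist');C=cam('wrist')
c=np.array([476,60.3]);y=np.radians(25.3);M=np.array([[np.cos(y),-np.sin(y)],[np.sin(y),np.cos(y)]])
for pts in ([(sx*5,sy*22,160) for sx,sy in((1,1),(1,-1),(-1,-1),(-1,1))],[(sx*24,sy*40,8) for sx,sy in((1,1),(1,-1),(-1,-1),(-1,1))]):
    q=[(proj(C,[*(c+M@p[:2]),p[2]])).astype(int) for p in pts]
    cv2.polylines(im,[np.array(q)],True,(0,0,255),1)
cv2.imwrite('pics/w1.png',im)
E
```

```text
clock: 2.25
eef_pos: [475.9, 59.9, 245.7]
tool_rot: [2.92, 1.57, -2.924]
force: [-0.9, -0.1, 0.0]
width: 85.3
t 2.25 pos [475.9  59.9 245.7] F [-0.9 -0.1  0. ] w 85.3
shift now-axes [119.7   0.4   0.5] final-axes [119.7   0.4   0.4] turn [-0.0027 -0.0009 -0.0002] q [-0.44  0.4   0.36  1.98 -0.19  0.8   0.46]
```

View pics/w1.png

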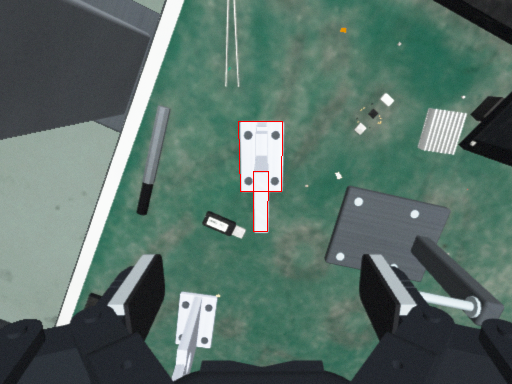

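```bash
python3 -m handwheel '1 30 0.4 0.4 0 0 0;1 35 0 0 0 0 0;1 30 0 0 0 0 0;1 15 0 0 0 0 0;1 8 0 0 0 0 0;1 0 0 0 0 0 0'; python3 st.py 476 60.5 126 25.3
```

```text
clock: 2.9
eef_pos: [483.1, 67.9, 130.0]
tool_rot: [-0.08, 1.557, 0.368]
force: [0.4, -0.5, 0.8]
width: 85.4
t 2.9 pos [483.1  67.9 130. ] F [ 0.4 -0.5  0.8] w 85.4
shift now-axes [ 3.9 -3.6 -9.6] final-axes [ 4.  -3.6 -9.6] turn [0.0063 0.0141 0.0011] q [-0.37  0.58  0.26  2.08 -0.3   0.5   0.56]
```

```bash
python3 -m handwheel '1 3.5 -3.6 -9.6 0.006 0.014 0.001;1 0 0 0 0 0 0'; python3 st.py 476 60.5 126 25.3
```

```text
clock: 3.1
eef_pos: [476.6, 60.7, 127.8]
tool_rot: [-0.321, 1.569, 0.121]
force: [-1.0, 0.7, 0.3]
width: 85.5
t 3.1 pos [476.6  60.7 127.8] F [-1.   0.7  0.3] w 85.5
shift now-axes [ 1.8  0.1 -0.7] final-axes [ 1.8  0.1 -0.7] turn [0.0011 0.0016 0.0005] q [-0.36  0.58  0.26  2.09 -0.3   0.5   0.56]
```

```bash
python3 -m handwheel '-1 1 0 -0.6 0 0 0;-1 0 0 0 0 0 0;-1 0 0 0 0 0 0;-1 0 0 0 0 0 0;-1 0 0 0 0 0 0;-1 0 0 0 0 0 0;-1 0 0 0 0 0 0;-1 0 0 0 0 0 0'; python3 st.py 476 60.5 126 25.3
```

```text
clock: 3.9
eef_pos: [477.3, 60.7, 128.7]
tool_rot: [-0.229, 1.565, 0.214]
force: [-0.4, 0.0, 0.4]
width: 9.0
t 3.9 pos [477.3  60.7 128.7] F [-0.4  0.   0.4] w 9.0
shift now-axes [ 2.7  0.4 -1.3] final-axes [ 2.7  0.4 -1.3] turn [0.0008 0.0056 0.0013] q [-0.36  0.58  0.26  2.09 -0.3   0.5   0.56]
```

```bash
python3 -m handwheel '-1 -10 0 0 0 0 0;-1 -15 0 0 0 0 0;-1 -15 0 0 0 0 0;-1 -15 0 0 0 0 0;-1 -15 0 0 0 0 0;-1 -10 0 0 0 0 0;-1 0 0 0 0 0 0'; python3 st.py 490 -60 205 12.1
python3 - <<'E'
from h import *
cv2.imwrite('pics/s1.png',get_image('side'))
E
```

```text
clock: 4.6
eef_pos: [476.1, 60.1, 214.2]
tool_rot: [-0.234, 1.566, 0.207]
force: [0.3, -0.4, -1.2]
width: 9.4
t 4.6 pos [476.1  60.1 214.2] F [ 0.3 -0.4 -1.2] w 9.4
shift now-axes [   9.2 -114.5  -38.8] final-axes [   9.2 -120.3  -11.5] turn [0.2304 0.0044 0.0005] q [-0.43  0.44  0.34  2.02 -0.22  0.71  0.49]
```

View pics/s1.png

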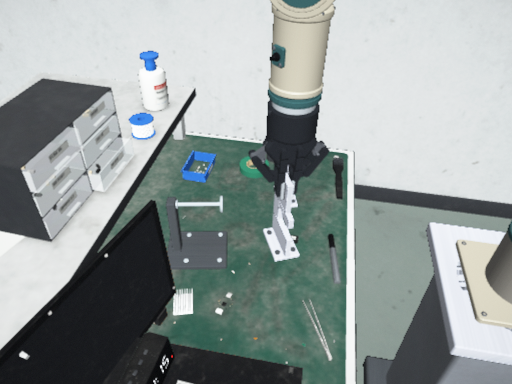

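```bash
python3 -m handwheel '-1 0 -20 0 0.115 0.002 0;-1 0 -25 0 0.115 0.002 0;-1 0 -25 0 0 0 0;-1 0 -25 0 0 0 0;-1 0 -20 0 0 0 0;-1 0 -10 0 0 0 0;-1 0 0 0 0 0 0'; python3 st.py 655 -60 200 12.1
```

```text
clock: 5.35
eef_pos: [506.3, -62.2, 208.6]
tool_rot: [2.934, 1.56, 3.14]
force: [-0.3, 0.0, -1.2]
width: 9.7
t 5.35 pos [506.3 -62.2 208.6] F [-0.3  0.  -1.2] w 9.7
shift now-axes [  7.  -28.3 146.1] final-axes [  8.6 -29.  145.9] turn [-0.0053 -0.0101 -0.0022] q [-0.21  0.5   0.4   1.94 -0.27  0.76  0.55]
```

```bash
python3 -m handwheel '-1 0 -5 15 0 -0.005 0;-1 0 -5 20 0 -0.005 0;-1 0 -5 25 0 0 0;-1 0 -5 25 0 0 0;-1 0 -4 25 0 0 0;-1 0 -3 20 0 0 0;-1 0 -1 12 0 0 0;-1 0 0 0 0 0 0'; python3 st.py 655.6 -29 197.7 12.1
```

```text
clock: 6.15
eef_pos: [650.9, -46.1, 201.9]
tool_rot: [2.171, 1.552, 2.387]
force: [-0.5, 1.3, -1.3]
width: 9.3
t 6.15 pos [650.9 -46.1 201.9] F [-0.5  1.3 -1.3] w 9.3
shift now-axes [ 4.4 15.6  8.3] final-axes [ 4.2 15.7  8.2] turn [ 0.005  -0.0104 -0.0152] q [-0.18  0.71  0.38  1.54 -0.31  0.97  0.51]
```

```bash
python3 -m handwheel '-1 4 8 8 0.005 -0.01 -0.015;-1 0 0 0 0 0 0'; python3 st.py 655.6 -29 197.7 12.1
python3 - <<'E'
from h import *
a=get_image('side');b=get_image('top');w=get_image('wrist')
for n,i in(('s2',a),('t2',b)): cv2.imwrite(f'pics/{n}r.png',i)
A=cv2.resize(a[130:290,150:310],(400,400),interpolation=2);B=cv2.resize(b[100:260,170:330],(400,400),interpolation=2)
cv2.imwrite('pics/c2.png',np.hstack([A,B]));cv2.imwrite('pics/w2.png',w)
E
```

```text
clock: 6.35
eef_pos: [655.5, -33.3, 196.5]
tool_rot: [2.529, 1.568, 2.742]
force: [-0.1, 1.3, -0.9]
width: 9.5
t 6.35 pos [655.5 -33.3 196.5] F [-0.1  1.3 -0.9] w 9.5
shift now-axes [-1.2  4.2  1. ] final-axes [-1.2  4.2  1. ] turn [ 0.0013 -0.0025 -0.0017] q [-0.21  0.71  0.38  1.55 -0.31  0.94  0.48]
```

View pics/c2.png

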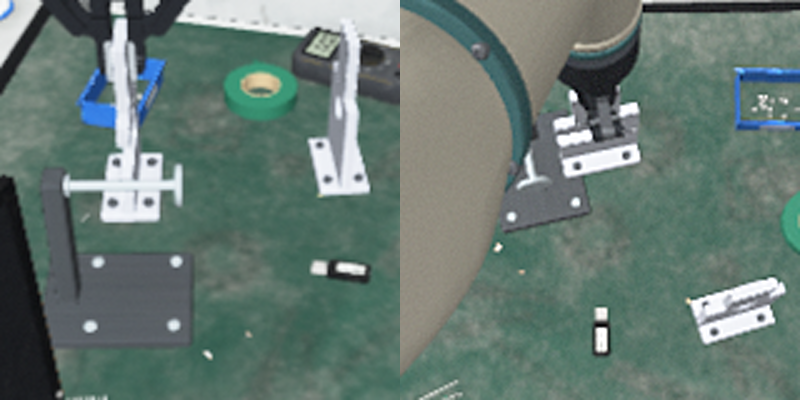

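View pics/w2.png

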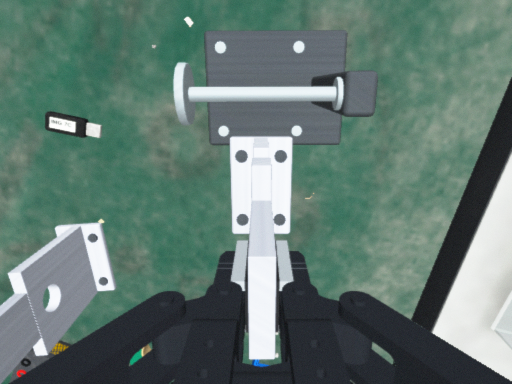

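Run:
```python
from h import *
S=cam('side');W=cam('wrist')
k=.4
g=lambda u,v:(S,150+(u+.5)*k-.5,130+(v+.5)*k-.5)
for p in [(116,160),(150,160),(111,205),(150,204)]: print('hole',onz(*g(*p),75.8).round(1))
print('pin side',onz(*g(66,185),135).round(1),onz(*g(176,185),135).round(1))
print('pin wrist',onz(W,192,94,135).round(1),onz(W,336,94,135).round(1))
wh=[(242,157),(281,156),(242,219),(281,220)]
for p in wh: print('hole w',onz(W,*p,75.8).round(1))
for a,b in zip([(116,160),(150,160),(111,205),(150,204)],[(281,220),(242,219),(281,156),(242,157)]):
    print('tri',tri([g(*a),(W,*b)]).round(1))
```

```text
hole [676.9 -58.9  75.8]
hole [647.8 -65.   75.8]
hole [664.6  -2.4  75.8]
hole [633.1 -10.1  75.8]
pin side [682.4  43.2 135. ] [599.9  26.2 135. ]
pin wrist [601.2  26.  135. ] [680.1  42.7 135. ]
hole w [634.4 -16.2  75.8]
hole w [663.6  -9.2  75.8]
hole w [644.2 -66.7  75.8]
hole w [675.5 -60.9  75.8]
tri [676.7 -61.3  73.9]
tri [645.9 -65.6  76.3]
tri [665.8 -10.   68.7]
tri [634.8 -17.5  69. ]
```

Run:
```python
from h import *
def cen(im,u,v,r=4):
    u0,v0=int(round(u)),int(round(v));p=im[v0-r:v0+r+1,u0-r:u0+r+1].mean(2).astype(float)
    w=np.clip(np.percentile(p,75)-25-p,0,None);yy,xx=np.mgrid[-r:r+1,-r:r+1]
    return u0+(w*xx).sum()/w.sum(),v0+(w*yy).sum()/w.sum()
S=cam('side');W=cam('wrist')
s=cv2.imread('pics/s2r.png');w=cv2.imread('pics/w2.png')
sp=[cen(s,150+u*.4,130+v*.4,3) for u,v in[(116,160),(150,160),(111,205),(150,204)]]
wp=[cen(w,*p,8) for p in[(281,220),(242,219),(281,156),(242,157)]]
print(np.round(sp,1),np.round(wp,1))
P=[tri([(S,*a),(W,*b)]) for a,b in zip(sp,wp)]
for p,a,b in zip(P,sp,wp): print(p.round(1),np.round(proj(S,p)-a,1),np.round(proj(W,p)-b,1))
big=np.hstack([cv2.resize(s[170:230,180:220],(400,600),interpolation=2),cv2.resize(w[130:250,222:302],(400,600),interpolation=2)]);cv2.imwrite('pics/z2.png',big)
```

```text
[[195.6 193.6]
 [210.2 193.9]
 [194.5 210.6]
 [209.1 210.5]] [[279.1 219.3]
 [242.2 219.3]
 [280.3 155.9]
 [241.  155.9]]
[676.  -59.8  75.8] [ 1.  -0.1] [ 2.7 -0.4]
[645.7 -66.8  74.6] [ 0.6 -0.2] [ 1.6 -0.4]
[664.6  -9.4  72.7] [ 0.6 -0. ] [ 1.7 -0.2]
[634.6 -15.6  73.2] [ 0.6 -0.1] [ 1.6 -0.3]
```

View pics/z2.png

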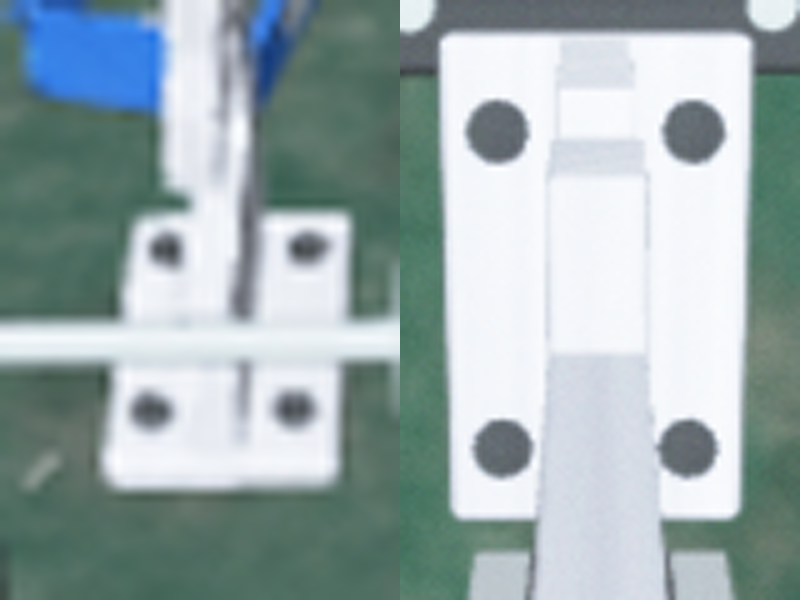

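```bash
python3 -m handwheel '-1 -2 4 0 0 -0.002 0.038;-1 0 8 0 0 0 0;-1 0 0 0 0 0 0'; python3 st.py 640.8 37 198 12.0
```

```text
clock: 6.8
eef_pos: [652.0, -26.3, 201.1]
tool_rot: [1.567, 1.531, 1.774]
force: [0.6, 1.0, -2.3]
width: 9.5
t 6.8 pos [652.  -26.3 201.1] F [ 0.6  1.  -2.3] w 9.5
shift now-axes [ 5.6 64.1  2. ] final-axes [ 3.1 64.3  2.2] turn [-0.0028  0.0002 -0.0396] q [-0.19  0.7   0.36  1.55 -0.33  0.96  0.49]
```

```bash
python3 -m handwheel '-1 2 7 0.5 0 0 0;-1 1 9 0.5 0 0 0;-1 1 9 0.3 0 0 0;-1 0.5 5 0 0 0 0;-1 0 0 0 0 0 0'; python3 st.py 640.8 37 198 12.0
python3 - <<'E'
from h import *
a=get_image('side');w=get_image('wrist')
cv2.imwrite('pics/c3.png',np.hstack([cv2.resize(a[120:240,160:260],(333,400),interpolation=2),cv2.resize(w,(467,400))]))
E
```

```text
clock: 7.3
eef_pos: [646.4, 6.8, 197.6]
tool_rot: [1.564, 1.53, 1.771]
force: [0.2, 0.2, -0.9]
width: 9.2
t 7.3 pos [646.4   6.8 197.6] F [ 0.2  0.2 -0.9] w 9.2
shift now-axes [ 0.9 30.7  0.7] final-axes [-0.4 30.7  0.8] turn [-0.0021  0.0003 -0.0403] q [-0.24  0.7   0.36  1.57 -0.33  0.94  0.45]
```

View pics/c3.png

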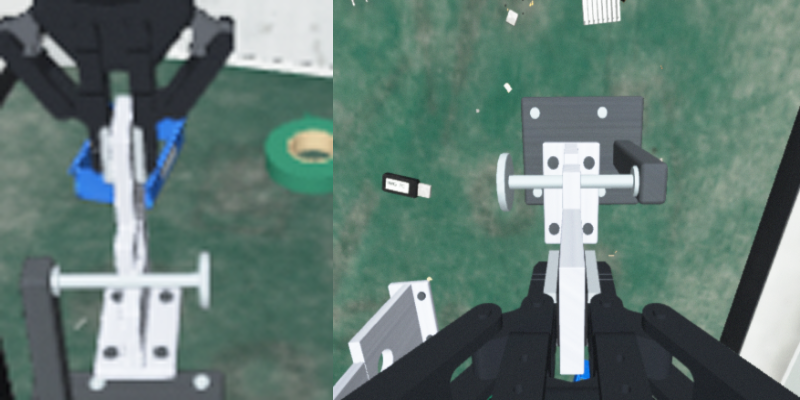

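```bash
python3 -m handwheel '-1 0 8 0.3 0 0 0;-1 0.3 10 0.2 0 0 0;-1 0.3 7 0 0 0 0;-1 0 0 0 0 0 0'; python3 st.py 640.8 37 198 12.0
```

```text
clock: 7.8
eef_pos: [641.7, 31.6, 198.2]
tool_rot: [1.554, 1.532, 1.759]
force: [0.8, -0.6, -1.4]
width: 9.3
t 7.8 pos [641.7  31.6 198.2] F [ 0.8 -0.6 -1.4] w 9.3
shift now-axes [0.5 5.5 0.2] final-axes [0.2 5.5 0.2] turn [-0.0044  0.0007 -0.0392] q [-0.29  0.69  0.37  1.58 -0.34  0.94  0.41]
```

```bash
python3 -m handwheel '-1 0.2 5.5 0.2 -0.004 0 0;-1 0 0 0 0 0 0'; python3 st.py 640.8 37 198 12.0
python3 - <<'E'
from h import *
a=get_image('side');w=get_image('wrist')
cv2.imwrite('pics/s4.png',a);cv2.imwrite('pics/w4.png',w)
cv2.imwrite('pics/c4.png',np.hstack([cv2.resize(a[130:250,160:260],(333,400),interpolation=2),cv2.resize(w[80:280,180:380],(400,400))]))
E
```

```text
clock: 8.0
eef_pos: [640.7, 37.8, 198.3]
tool_rot: [1.549, 1.532, 1.758]
force: [-0.5, -0.2, -1.4]
width: 9.3
t 8.0 pos [640.7  37.8 198.3] F [-0.5 -0.2 -1.4] w 9.3
shift now-axes [ 0.2 -0.8 -0.1] final-axes [ 0.3 -0.8 -0.1] turn [ 0.0004  0.0009 -0.0392] q [-0.29  0.69  0.36  1.59 -0.33  0.93  0.41]
```

View pics/c4.png

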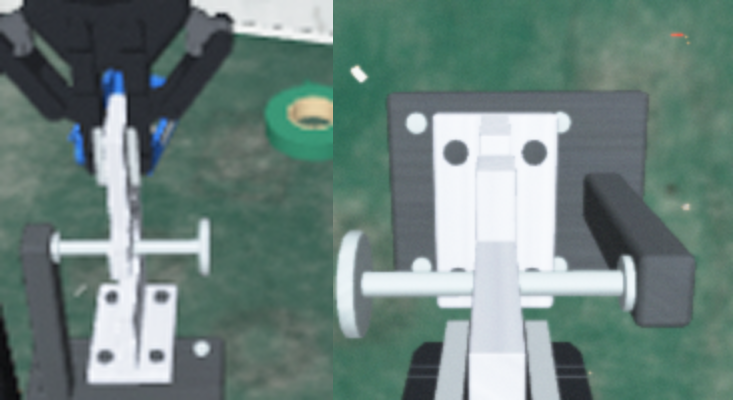

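Run:
```python
from h import *
S=cam('side');W=cam('wrist')
g=lambda u,v:(S,160+(u+.5)*.3-.5,130+(v+.5)*.3-.5)
h=lambda u,v:(W,180+(u-333+.5)*.5-.5,80+(v+.5)*.5-.5)
for p in [(112,297),(162,296),(105,356),(157,355)]: print('side',onz(*g(*p),77).round(1))
for p in [(456,153),(535,153)]: print('wrist',onz(*h(*p),77).round(1))
print(tri([g(105,356),h(535,153)]),tri([g(157,355),h(456,153)]))
print('pin w',onz(*h(365,284),135),onz(*h(625,284),135))
```

```text
side [659.8  19.5  77. ]
side [630.1  12.5  77. ]
side [649.5  68.   77. ]
side [619.9  61.2  77. ]
wrist [618.7  62.7  77. ]
wrist [648.5  69.   77. ]
[648.62845395  69.34538344  78.56147109] [618.98194632  63.24056825  79.38042256]
pin w [599.98049941  25.98974085 135.        ] [680.25579448  42.93551322 135.        ]
```

```bash
python3 -m handwheel '-1 3 -1.5 0 0 0 -0.015;-1 5 0 0 0 0 0;-1 5 0 0 0 0 0;-1 3 0 0 0 0 0;-1 0 0 0 0 0 0'; python3 st.py 641 36.8 179.2 12.0
```

```text
clock: 8.6
eef_pos: [641.1, 33.5, 180.6]
tool_rot: [1.545, 1.55, 1.752]
force: [-0.4, 0.8, -0.7]
width: 9.3
t 8.6 pos [641.1  33.5 180.6] F [-0.4  0.8 -0.7] w 9.3
shift now-axes [1.5 3.2 0.5] final-axes [1.4 3.2 0.5] turn [-0.0029  0.0006 -0.0206] q [-0.3   0.71  0.37  1.6  -0.33  0.89  0.41]
```

```bash
python3 -m handwheel '-1 -0.5 3.2 0.4 -0.003 0 0;-1 0 0 0 0 0 0;-1 1 0 0 0 0 0;-1 0 0 0 0 0 0'; python3 st.py 641 36.8 178.5 12.0
```

```text
clock: 9.0
eef_pos: [641.0, 37.0, 180.2]
tool_rot: [1.534, 1.55, 1.744]
force: [0.3, 0.9, -1.1]
width: 9.2
t 9.0 pos [641.   37.  180.2] F [ 0.3  0.9 -1.1] w 9.2
shift now-axes [ 1.7 -0.2 -0. ] final-axes [ 1.7 -0.2 -0. ] turn [ 0.0002  0.0008 -0.0206] q [-0.3   0.71  0.37  1.6  -0.33  0.89  0.4 ]
```

```bash
python3 -m handwheel '-1 1.5 0 0 0 0 0;-1 0 0 0 0 0 0'; python3 st.py 641 36.8 178.5 12.0;python3 -m handwheel '-1 1.5 0 0 0 0 0;-1 0 0 0 0 0 0'; python3 st.py 641 36.8 178.5 12.0
```

```text
clock: 9.2
eef_pos: [641.3, 36.6, 179.1]
tool_rot: [1.488, 1.551, 1.698]
force: [0.1, -0.3, -1.9]
width: 8.8
t 9.2 pos [641.3  36.6 179.1] F [ 0.1 -0.3 -1.9] w 8.8
shift now-axes [ 0.6  0.3 -0.3] final-axes [ 0.6  0.3 -0.3] turn [ 0.      0.0016 -0.0199] q [-0.3   0.71  0.37  1.61 -0.33  0.89  0.4 ]
clock: 9.4
eef_pos: [641.8, 36.1, 178.4]
tool_rot: [1.426, 1.551, 1.636]
force: [-0.9, -0.8, -0.4]
width: 9.0
t 9.4 pos [641.8  36.1 178.4] F [-0.9 -0.8 -0.4] w 9.0
shift now-axes [-0.1  0.8 -0.6] final-axes [-0.1  0.8 -0.6] turn [-0.0002  0.0028 -0.0194] q [-0.3   0.71  0.37  1.61 -0.33  0.89  0.4 ]
```

```bash
python3 -m handwheel '-1 1 0.8 -0.6 0 0 0;-1 0 0 0 0 0 0'; python3 st.py 641 36.8 177 12.0;python3 -m handwheel '-1 1.5 0 0 0 0 0;-1 0 0 0 0 0 0'; python3 st.py 641 36.8 177 12.0
```

```text
clock: 9.6
eef_pos: [641.7, 36.2, 178.4]
tool_rot: [1.321, 1.552, 1.53]
force: [-0.3, -0.9, -1.5]
width: 9.1
t 9.6 pos [641.7  36.2 178.4] F [-0.3 -0.9 -1.5] w 9.1
shift now-axes [ 1.4  0.7 -0.6] final-axes [ 1.4  0.8 -0.6] turn [-0.0006  0.0047 -0.0184] q [-0.3   0.71  0.37  1.61 -0.33  0.88  0.4 ]
clock: 9.8
eef_pos: [641.7, 36.2, 178.4]
tool_rot: [1.295, 1.551, 1.504]
force: [-0.7, -0.3, -0.6]
width: 9.3
t 9.8 pos [641.7  36.2 178.4] F [-0.7 -0.3 -0.6] w 9.3
shift now-axes [ 1.4  0.7 -0.6] final-axes [ 1.4  0.8 -0.6] turn [-0.0007  0.0054 -0.0189] q [-0.3   0.71  0.37  1.61 -0.33  0.88  0.4 ]
```

```bash
python3 -m handwheel '-1 4 0.8 -0.6 0 0 0;-1 0 0 0 0 0 0'; python3 st.py 641 36.8 177 12.0
python3 - <<'E'
from h import *
a=get_image('side');w=get_image('wrist')
cv2.imwrite('pics/s5.png',a);cv2.imwrite('pics/w5.png',w)
cv2.imwrite('pics/c5.png',np.hstack([cv2.resize(a[130:250,160:260],(333,400),interpolation=2),cv2.resize(w[80:280,180:380],(400,400))]))
E
```

```text
clock: 10.0
eef_pos: [642.0, 36.2, 178.7]
tool_rot: [1.128, 1.55, 1.336]
force: [0.2, -0.0, -1.5]
width: 9.5
t 10.0 pos [642.   36.2 178.7] F [ 0.2 -0.  -1.5] w 9.5
shift now-axes [ 1.7  0.8 -0.9] final-axes [ 1.7  0.8 -0.8] turn [-0.0011  0.0089 -0.0187] q [-0.3   0.71  0.37  1.61 -0.33  0.88  0.41]
```

View pics/c5.png

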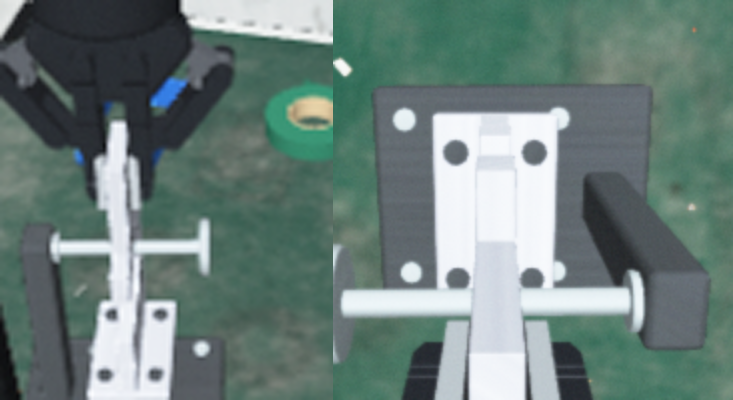

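```bash
python3 - <<'E'
from h import *
s=ctrl.read_state();print(s['tau'].round(2),s['force'].round(2),s['torque'].round(2),s['qd'].round(3))
cv2.imwrite('pics/t5.png',get_image('top'));cv2.imwrite('pics/s5b.png',get_image('side'))
E
python3 -m handwheel '-1 3 0 0 0 0 0'
python3 - <<'E'
from h import *
s=ctrl.read_state();print(s['tau'].round(2),s['force'].round(2),s['torque'].round(2),s['qd'].round(3))
E
```

```text
[  0.1  -52.77   5.43 -15.76  -0.22  -0.4    0.  ] [-1.36 -0.69  7.73] [-0.11  0.3  -0.04] [ 0.001  0.003  0.003 -0.005  0.006  0.005 -0.001]
clock: 10.3
eef_pos: [642.6, 36.3, 177.8]
tool_rot: [1.089, 1.549, 1.297]
force: [-10.9, -0.5, 33.8]
width: 9.1
[ 8.000e-02 -3.741e+01  3.350e+00 -1.339e+01 -5.400e-01 -3.560e+00
 -2.000e-02] [-10.89  -0.46  33.77] [0.03 2.5  0.08] [ 0.009 -0.001 -0.004  0.006 -0.013 -0.014  0.015]
```

View pics/t5.png

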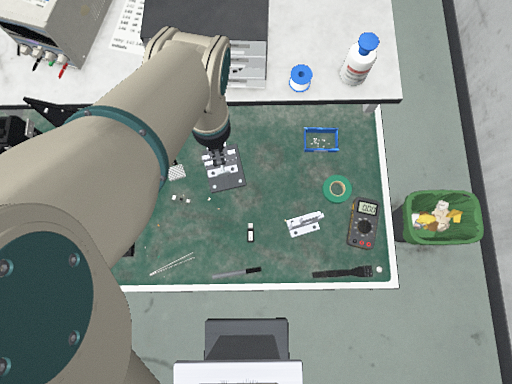

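View pics/s5b.png

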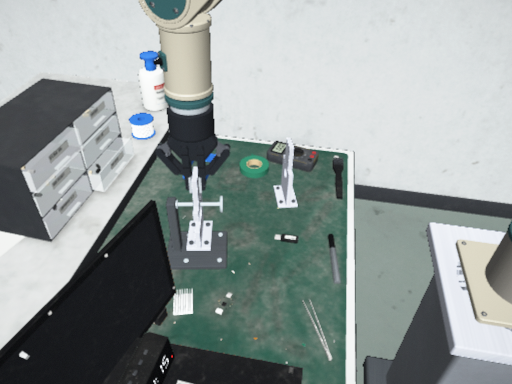

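```bash
python3 -m handwheel '-1 -0.5 0 0 0 0 0;-1 0 0 0 0 0 0'; python3 st.py 641 36.8 177 12.0; python3 -m handwheel '-0.5 0 0 0 0 0 0;0.2 0 0 0 0 0 0;1 0 0 0 0 0 0;1 0 0 0 0 0 0;1 0 0 0 0 0 0;1 0 0 0 0 0 0';python3 - <<'E'
from h import *
a=get_image('side');w=get_image('wrist')
cv2.imwrite('pics/c6.png',np.hstack([cv2.resize(a[130:250,160:260],(333,400),interpolation=2),cv2.resize(w,(467,400))]))
E
```

```text
clock: 10.5
eef_pos: [642.6, 36.5, 178.4]
tool_rot: [1.083, 1.549, 1.292]
force: [0.8, -0.7, 1.3]
width: 9.6
t 10.5 pos [642.6  36.5 178.4] F [ 0.8 -0.7  1.3] w 9.6
shift now-axes [ 1.4  0.6 -1.5] final-axes [ 1.4  0.6 -1.5] turn [-0.0005  0.0103 -0.0194] q [-0.3   0.71  0.37  1.61 -0.34  0.88  0.41]
clock: 11.1
eef_pos: [641.8, 37.3, 175.5]
tool_rot: [1.233, 1.55, 1.443]
force: [0.2, -0.5, -0.3]
width: 85.4
```

View pics/c6.png

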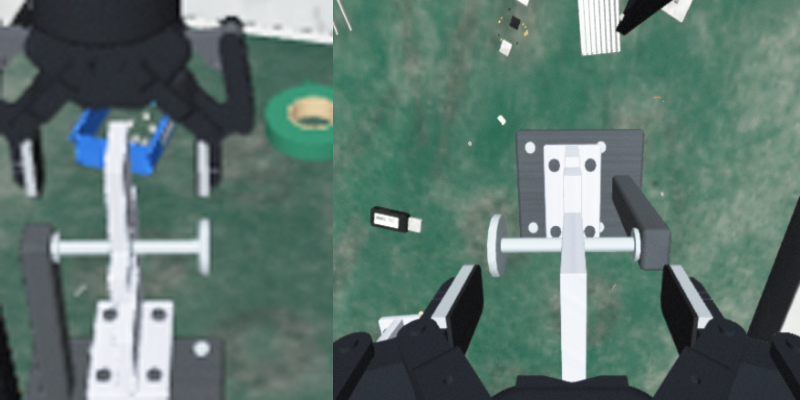

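```bash
python3 -m handwheel '1 -8 0 0 0 0 0;1 -12 0 0 0 0 0;1 -15 0 0 0 0 0;1 -20 0 0 0 0 0;1 -25 0 0 0 0 0;1 -25 0 0 0 0 0;1 -15 0 0 0 0 0;1 0 0 0 0 0 0;1 0 0 0 0 0 0;1 0 0 0 0 0 0';python3 - <<'E'
from h import *
a=get_image('side');w=get_image('wrist');cv2.imwrite('pics/s7.png',a);cv2.imwrite('pics/w7.png',w)
cv2.imwrite('pics/c7.png',np.hstack([cv2.resize(a[130:250,160:260],(333,400),interpolation=2),cv2.resize(w,(467,400))]))
cv2.imwrite('pics/t7.png',get_image('top'))
print(ctrl.read_state()['eef_pos'],ctrl.read_state()['clock'])
E
```

```text
clock: 12.2
eef_pos: [642.1, 33.6, 308.1]
tool_rot: [0.948, 1.548, 1.157]
force: [-0.5, -0.3, 0.6]
width: 85.5
[641.81674019  33.76166541 307.30174456] 12.35
```

View pics/c7.png

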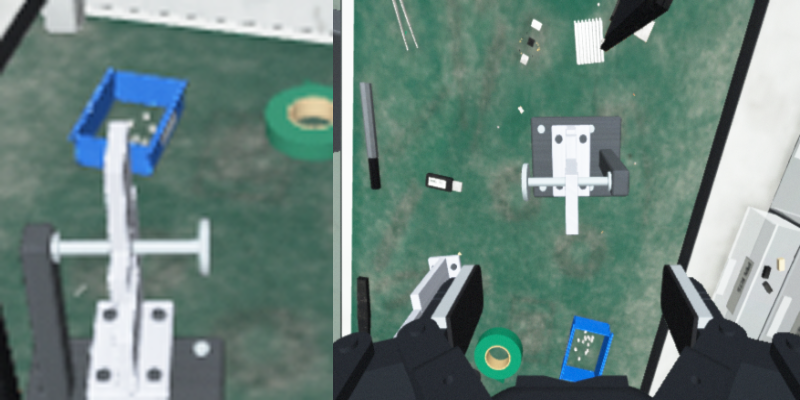

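View pics/t7.png

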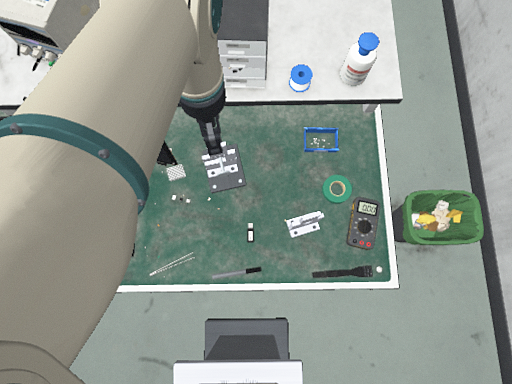

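Run:
```python
from h import *
S=cam('side');W=cam('wrist')
g=lambda u,v:(S,160+(u+.5)*.3-.5,130+(v+.5)*.3-.5)
h=lambda u,v:(W,(u-333)*512/467,v*384/400)
P=np.array([onz(*g(*p),57.7) for p in [(111,314),(160,314),(104,375),(155,375)]]);print(P.round(1),P.mean(0))
Q=np.array([onz(*h(*p),57.7) for p in [(560,139),(586,139)]]);print(Q.round(1))
pts=[(h(586,139),g(104,375)),(h(560,139),g(155,375))]
for a in pts: print(tri(a).round(1))
w=np.radians(12);c=P.mean(0)[:2]-np.array([641.2,35]);print('pin frame x,y of seat',c@[np.cos(w),np.sin(w)],c@[-np.sin(w),np.cos(w)]-2)
```

```text
[[663.1  15.3  57.7]
 [633.2   9.2  57.7]
 [652.3  65.7  57.7]
 [622.6  59.7  57.7]] [642.80574636  37.45736854  57.7       ]
[[623.6  61.4  57.7]
 [655.2  68.   57.7]]
[653.4  67.6  59.4]
[622.9  61.3  59.2]
pin frame x,y of seat 2.081572592870078 0.06981569731443615
```

Seat y in the pin frame comes out at 0 mm and x at 2 mm. Foot height and uprightness match a free hang, so I'm handing in.

```bash
python3 -c "
from cell import ctrl
print(ctrl.finish_job())"
```

```text
the job is handed in; nothing more can be done
None
```

The slotted bracket is hanging on the stand's pin, released, and I handed the job in just after 12.35 s of robot time (limit 38 s). No verdict was reported.

**What I did:** I gripped the slotted bracket by its tab and lifted it clear. Then I turned it to the pin's heading, slid the slot sideways over the pin, lowered it until it seated and let go. The arm is backed straight up, with the TCP about 307 mm above the bench.

**Last checks:**
- **Position on the pin:** the side view puts the seat at about x +2 mm and y 0 mm from the middle of the pin, assuming the foot is 50 mm above the bench.
- **Height:** two-view measurement put the top of the foot at about 59 mm, against an expected 58 mm. The bracket stopped going down at the height where the pin should sit in the notch, and not at the slot's roof.
- **Uprightness and rest:** the foot's hole spacing is about 51.5 mm against 52 mm flat, so it hangs nearly upright. It looks the same in the side pictures right after release and about a second later.
- **Bystander:** the bracket with the round hole looks unmoved in the last top view. I did not measure it.

**What disagreed:**
- The bracket slipped about 2° in the grip on the way. My correction slightly overshot, and I took part of it back.
- While seating it I pressed once more than needed; the wrist read about 34 N, well under the 120 N limit.

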